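# Pack the tank wagon into its sliding-lid stock box

### The arm

A 7-joint arm with a two-finger parallel gripper is mounted at the origin on a cart in front of the work surface, level with it; the furniture and walls round the work are solid. World frame = base frame: x ahead of the robot, y to its left, z up, the work surface at z = 0. Lengths are in m, angles in rad, forces in N, time in s.
With the tool pointing down it reaches from about 0.4 to 0.85 m from the base axis. Payload 4.5 kg.
Tool frame: the origin (TCP) lies at the very end of the fingers, on their centre line; the grasp point (between the pads) lies 19 mm behind it; z points along the fingers, y is the line along which they close (so a half turn about z gives the same grasp; the last joint's range is limited). The gripper opens to 88 mm and grips with 3 to 60 N. Pads are 18 mm wide; open, the fingers measure 123 mm over their backs; the gripper's body (75 mm by 187 mm) begins 45 mm behind the grasp point.
Start: joints at [1.272, 0.689, -0.195, 1.565, 0.157, 0.902, -0.215], TCP at [0.204, -0.591, 0.207] pointing down, gripper open.
Joint ranges: [-3.01, 3.01], [-0.46, 2.08], [-1.47, 1.51], [0.13, 2.56], [-1, 4.14], [0.04, 2.09], [-2.66, 2.66]. Speed limits (rad/s): [2.57, 2.57, 3.14, 3.14, 3.14, 3.14, 3.14].

### API

Orientations are given as a unit quaternion [x, y, z, w].
In Python, from plant import r, optics gives the robot as it stands.
- The arm moves only by the tool servo_tool, never from a script. Its arguments are lists of equal length, an entry for each row: "translation": the shift along the tool's x, y, z in m, a list of three; "turn": the turn, a rotation vector about the tool's x, y, z in rad, a list of three. In form: {"translation": [[dx, dy, dz], ...], "turn": [[rx, ry, rz], ...]}. A call has 1 to 10 rows; each row shifts and turns the commanded pose from where the row before left it, along the tool's axes as they then stand; what a row does not reach is not made up. A row lasts 1/8 s, in which the tool goes at most 62.5 mm and 10.7 degrees, less where a joint would pass 70% of its speed; a pose out of reach is approached as far as the arm can. A call is refused whole if a number of a shift passes 0.0625 or a number of a turn 0.188, either way. A call with a gripper value outside its range is refused whole. "grip" is the opening, from 0 (shut) to 1 (fully open), set as the call begins (left out, the last holds). The fingers move at their own pace and stop on an object; "grip_force" is the grip in N (left out, the last holds). Time passes only in rows, so rows that do not move let the fingers close. It gives the time, the measured TCP pose, the force, the opening and the grip force at its end, in the units of the state.
- r.get_state(): the state, without advancing time (a new reading comes with each control period).
- optics.snapshot(name): name is "scene" or "top"; returns a dict with "img" (400x640x3 uint8, red, green, blue), "z_map" (400x640 float32, m along the optical axis (not along the pixel's ray), 0 where there is no reading), "mtx" (3x3 intrinsics, pixels), "k1" (the pictures are not rectified: a ray, as slopes to the right and down, at radius r is drawn at 1 + k1 r^2 times it, then the intrinsics apply), "R" (3x3) and "t" (3): a world point X has camera coordinates R X + t. Camera axes: x right, y down, z forward; pixel columns grow to the right and rows downward; lengths in m; the calibration is good to about 2 mm. A picture is of the moment at which its call begins.
- r.finish_job(): hands the job in; it is judged then, once.
The state is a dict: "clock": time; "q": joint angles; "qd": joint speeds; "joint_torque": joint torques, N m; "tool_pos": TCP position; "eef_rot": TCP orientation; "contact_force": force on the tool from outside, world axes, zero at the start; "moment": the same for the moment, N m; "opening": opening from 0.0 (shut) to 1.0 (fully open); "finger_force": force on a finger pad.
Only numpy, scipy, OpenCV 4.12 (cv2) and the standard library are available. Lean on these libraries where they do the work, as an engineer would, in place of code of your own. Each camera call takes 0.05 s, during which the arm holds its last target. There are 200 camera calls.

### The job

Pack the tank wagon away: lift the grip end of the stock box's sliding lid over the stop lip, draw the lid out of its grooves and lay it flat, grip upward, on the plywood board. Then lower the tank wagon gently into the box so that it stands upright, fully down in the narrow cradle on the box's floor, and let go. Leave the other two goods wagons where they are.

Things in the scene. Friction and masses are not known exactly. Their poses are not given: they have to be found in the camera images.
- board: plywood work board on four feet that stands over the tracks and carries everything here, 256 (x) by 620 (y) mm, does not move; origin under its centre at table height z = 0, its flat top 45 mm above that; axes along the world's
- box: dark wooden stock box on the board, too heavy to move: 170 long (own x) by 130 wide (own y) by 76 mm high; origin at the centre of its underside. Lip end, where the lid comes out, at own -x; closed end at +x. Inside 106 mm wide, 154 long, floor 8 mm thick. The lid lies on ledges 58 mm above the underside, between cheeks 120 mm apart that rise to 76
- rails (a point): point midway between the box's two overhanging rails, at their lip-side ends (own x = +10 mm) and the height of their undersides, 70 mm above the box's underside. From here to the closed end a rail overhangs each edge of the lid by 6 mm: a groove 12 mm high for the 6 mm lid. Nothing overhangs the lip half. Same axes as the box
- lid_front (a point): middle of the lower edge of the lid's lip end. With the far edge still in the grooves this end can rise 6 to 13 mm (5 to 10 mm at the grip) before the lid binds; tilted so, about 0.07 rad, the lid slides toward own -x over the lip. After 70 mm it is out of the rails and can be lifted off. Same axes as the lid
- lip (a point): middle of the top of the stop lip, a 5 mm thick strip across the box's lip end, 63 mm above the box's underside: it stands 5 mm above the lid's underside, 2 mm before its end, and blocks a lid pulled level. Same axes as the box
- lid: mid-brown wooden sliding lid, loose, about 0.12 kg, 153 long (own x) by 116 wide (own y) by 6 mm thick; origin at the centre of its underside. Closed, it lies level in the box, axes along the box's, its origin 58 mm above the box's underside and 1.5 mm toward the lip from the box's middle. It comes out toward own -x
- lid_grip (a point): middle of the top of the lid's grip, a rib 50 long (own x) by 14 wide (own y) by 20 mm high on the lid near its lip end: 44 mm toward own -x from the lid's middle, its top 26 mm above the lid's underside. Same axes as the lid
- cradle (a point): middle of the box's inner floor (8 mm above the board), between the walls of a narrow cradle of pale wood: a slot along the box's own x, 34 mm wide and 90 long, walls 6 mm thick and 18 mm high above the floor. Beside it 30 mm remain free to each side wall, so do not open the fingers far in the box. Same axes as the box
- wagon_tank: model tank wagon with a lying round barrel, loose on the board, about 0.06 kg: 82 long (own x) by 30 wide (own y) by 44 mm high; origin at the centre of its underside, at the wheels. Grip it across its width, 20 to 34 mm above the wheels; its solid body is 66 by 30 mm, from 9 to 34 mm high, on an underframe 52 by 22 mm. Either way round in the cradle is right
- wagon_van: model van wagon with a rounded roof, loose, 82 by 31 by 40 mm, origin at the centre of its underside; to be left alone
- wagon_open: model open wagon like a tray without a roof, loose, 82 by 31 by 30 mm, origin at the centre of its underside; to be left alone

How it is judged:
By the outcome, as a careful person would: the job done as asked, in the order asked, and still so for the second after the job is handed in, with the robot touching nothing.
It also fails if it takes over 54 s, if anything falls off the work surface, if the arm or the gripper's body presses on something with over 40 N, if the wrist force passes 120 N, or if a joint passes its speed limit or range.

## Working session

There is one attempt and no reset: what is moved stays moved. The work goes in short steps, Python scripts to look and compute and a tool call to move; the robot and the scene stay as the last step left them, time stands still between calls to the robot, and variables do not carry over. Pictures are saved under pics/ and viewed, at most 10 in all, crops included, and the job is handed in when it is done.

Besides the shell and the picture viewer there is one more tool, called after "Emit:" in YAML: its name, and indented under it one key for each argument. servo_tool: Moves the arm, as the interface text tells. Its arguments: {"type":"object","properties":{"translation":{"type":"array"},"turn":{"type":"array"},"grip":{"type":"number"},"grip_force":{"type":"number"}},"required":["translation","turn"]}

```bash
mkdir -p pics; cat > h.py <<'E'
import numpy as np,cv2
from plant import r,optics
def snap(n,f=None):
    s=optics.snapshot(n)
    if f: cv2.imwrite(f,s["img"][:,:,::-1]); np.savez(f[:-3]+"npz",**s)
    return s
def cloud(s):
    h,w=s["z_map"].shape
    v,u=np.mgrid[:h,:w].astype(np.float32)
    K=s["mtx"];d=np.array([s["k1"],0,0,0],float)
    p=cv2.undistortPoints(np.stack([u.ravel(),v.ravel()],1)[:,None],K,d)[:,0].reshape(h,w,2)
    z=s["z_map"];c=np.dstack([p*z[...,None],z])
    return (c-np.array(s["t"]))@np.array(s["R"])
E
python3 - <<'E'
from h import *
for n in("scene","top"):
    s=snap(n,f"pics/{n}1.png");print(n,s["mtx"],s["k1"],s["R"],s["t"])
print(r.get_state())
E
```

```text
scene [[379.84063602   0.         318.52320408]
 [  0.         379.84063602 194.10217594]
 [  0.           0.           1.        ]] -0.08340264910853724 [[-0.70178399 -0.71228734 -0.01208207]
 [-0.51801586  0.52187301 -0.67772275]
 [ 0.48903864 -0.46935628 -0.73521826]] [0.47729639 0.25167368 0.81331516]
top [[485.85290695   0.         328.87997168]
 [  0.         485.85290695 199.23268878]
 [  0.           0.           1.        ]] 0.016794341838489255 [[ 0.01042952 -0.99952433  0.02902296]
 [-0.99064743 -0.01427711 -0.13569757]
 [ 0.13604738 -0.02733626 -0.99032512]] [0.14051947 0.51559023 1.08625363]
{'clock': 0.1, 'q': array([ 1.27181239,  0.68991507, -0.19450766,  1.56621279,  0.15728637,
        0.90249309, -0.21511244]), 'qd': array([-0.00063949, -0.00198894,  0.00171216, -0.0026859 ,  0.00010339,
       -0.0012598 ,  0.0007559 ]), 'joint_torque': array([-4.30191445e-03, -5.28503430e+01, -1.27181523e+00, -1.53836238e+01,
       -5.25815960e-02,  2.05966455e-03,  7.68990708e-05]), 'tool_pos': array([ 0.20392698, -0.59015276,  0.20628788]), 'eef_rot': array([ 9.86184915e-01,  1.65646129e-01, -1.91436652e-04, -7.97375578e-04]), 'contact_force': array([ 0.2408345 , -0.0481078 , -0.56787108]), 'moment': array([0.05083482, 0.00313636, 0.08019432]), 'finger_force': 0.0, 'opening': 0.9995867665224164}
```

View pics/scene1.png

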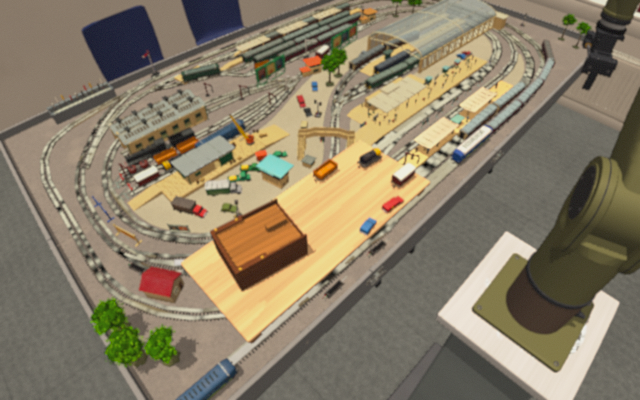

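View pics/top1.png

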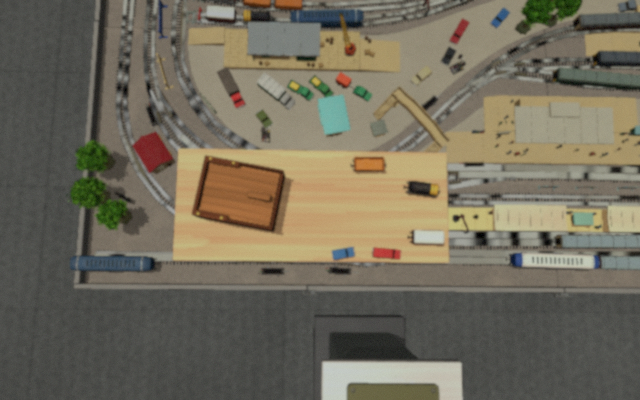

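```bash
python3 - <<'E'
from h import *
s=np.load("pics/top1.npz");P=cloud(s);np.set_printoptions(precision=4,suppress=True)
im=s["img"][140:270,170:460,::-1]
a=cv2.resize(im[:,:130],None,fx=4.5,fy=4.5,interpolation=cv2.INTER_CUBIC);b=cv2.resize(im[:,170:],None,fx=4.5,fy=4.5,interpolation=cv2.INTER_CUBIC)
cv2.imwrite("pics/box.png",a[:, :]);cv2.imwrite("pics/wag.png",b)
for u,v in[(320,230),(220,190),(215,163),(282,178),(265,197),(369,164),(423,188),(428,238),(343,254),(387,253)]:print(u,v,P[v,u])
z=P[...,2];X=P[...,0];Y=P[...,1]
reg=(np.indices(z.shape)[1]>172)&(np.indices(z.shape)[1]<455)&(np.indices(z.shape)[0]>148)&(np.indices(z.shape)[0]<265)
m=(reg&(z>0.055)).astype(np.uint8)
n,l,st,c=cv2.connectedComponentsWithStats(m)
for i in range(1,n):
    if st[i,4]>20:
        q=P[l==i];rc=cv2.minAreaRect(q[:,:2].astype(np.float32)*1000);print(st[i],q[:,2].max(),rc,np.median(q[:,:2],0))
        for lo in(.1,.112,.125):
            k=q[q[:,2]>lo]
            if len(k)>5:print(' ',lo,len(k),cv2.minAreaRect(k[:,:2].astype(np.float32)*1000),np.median(k[:,2]))
bd=P[reg&(abs(z-.045)<.004)];print(bd.min(0),bd.max(0),np.median(bd[:,2]))
E
```

```text
320 230 [0.4417 0.1666 0.0459]
220 190 [0.5202 0.3822 0.107 ]
215 163 [0.5766 0.393  0.1181]
282 178 [0.5496 0.251  0.1006]
265 197 [0.5028 0.2831 0.1337]
369 164 [0.5921 0.0573 0.0613]
423 188 [ 0.5343 -0.0591  0.0883]
428 238 [ 0.4242 -0.0685  0.0872]
343 254 [0.388  0.1153 0.064 ]
387 253 [0.3914 0.0174 0.0613]
[ 191  156   94   76 5216] 1.1416302986898028 ((492.7458801269531, 290.0199279785156), (306.2835998535156, 160.3322296142578), 68.24066162109375) [0.512  0.3422]
  0.1 5010 ((492.910400390625, 289.905517578125), (306.57440185546875, 159.9941864013672), 68.10442352294922) 0.11013173521885913
  0.112 1495 ((492.910400390625, 289.905517578125), (306.57440185546875, 159.9941864013672), 68.10442352294922) 0.12060208211068388
  0.125 202 ((490.51556396484375, 281.89093017578125), (295.9841613769531, 150.11827087402344), 65.87326049804688) 0.12906692346256166
[351 157  34  16 458] 1.1416302986898028 ((499.256591796875, 123.91899108886719), (72.183349609375, 286.6380310058594), 54.60574722290039) [0.5919 0.0593]
[405 181  34  17 419] 1.1416302986898028 ((471.28082275390625, 50.26612854003906), (61.9656982421875, 330.3199157714844), 30.156620025634766) [ 0.533  -0.0582]
[408 230  37  15 483] 0.0901447319731404 ((427.31915283203125, -67.63301086425781), (74.24710083007812, 31.073551177978516), 89.90531158447266) [ 0.4266 -0.0673]
[332 247  21  13 175] 1.1416302986898028 ((384.7001647949219, 136.7059326171875), (23.18119239807129, 90.94493103027344), 15.301066398620605) [0.3884 0.1199]
[372 248  29  11 240] 1.1416302986898028 ((384.9183349609375, 83.17108154296875), (26.843738555908203, 192.5277862548828), 5.992140769958496) [0.3912 0.0235]
[ 0.3707 -0.1267  0.041 ] [0.6345 0.4951 0.049 ] 0.04541147420825595
```

View pics/box.png

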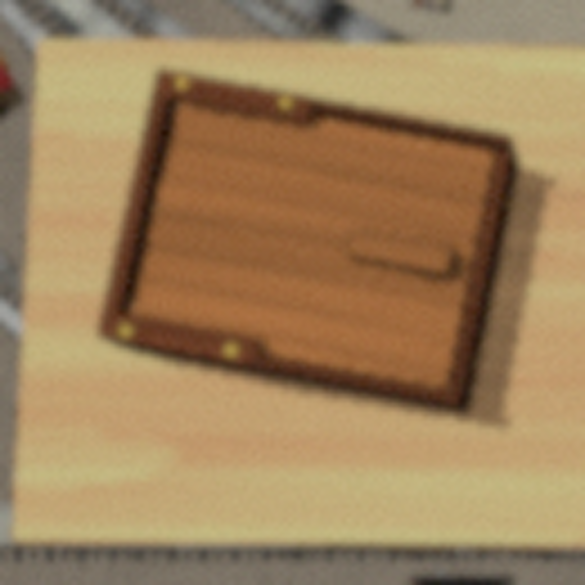

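View pics/wag.png

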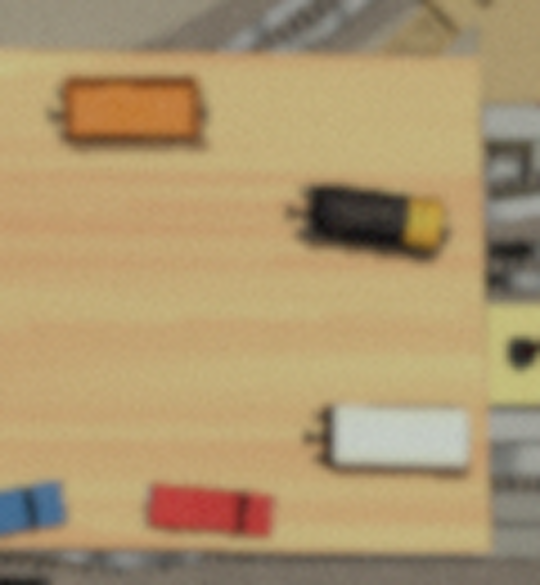

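```bash
cat >> h.py <<'E'
def plane(s,uv,z):
    p=cv2.undistortPoints(np.array(uv,np.float32)[:,None],s["mtx"],np.array([float(s["k1"]),0,0,0]))[:,0]
    d=np.c_[p,np.ones(len(p))]@s["R"];c=-s["R"].T@s["t"]
    return c+d*((z-c[2])/d[:,2])[:,None]
E
python3 - <<'E'
from h import *
np.set_printoptions(precision=4,suppress=True)
s=np.load("pics/top1.npz");P=cloud(s)
C=np.array([[162,72],[512,138],[467,411],[103,335]],float);uv=(C+.5)/4.5-.5+[170,140]
Q=plane(s,uv,.121);print(Q)
for i in range(4):print(np.linalg.norm(Q[i]-Q[(i+1)%4]))
# box x axis: +x toward closed end (left=+y); order: TL,TR,BR,BL
ex=(Q[0]+Q[3]-Q[1]-Q[2])[:2];print('centre',Q.mean(0),'yaw',np.arctan2(ex[1],ex[0]))
ey=(Q[3]+Q[2]-Q[0]-Q[1])[:2];print('yaw from y',np.arctan2(ey[1],ey[0])-np.pi/2)
z=P[...,2];ok=(z>0)&(z<.2)
c=Q.mean(0)[:2];
for nm,lo,hi,(u0,u1,v0,v1) in[("rib",.122,.14,(243,277,186,208)),("tank",.06,.1,(395,450,175,205)),("boxtop",.115,.126,(185,295,150,240))]:
    m=np.zeros_like(ok);m[v0:v1,u0:u1]=1;m&=ok&(z>lo)&(z<hi)
    q=P[m];print(nm,len(q),q.mean(0),np.median(q,0),cv2.minAreaRect(q[:,:2].astype(np.float32)*1000),np.percentile(q[:,2],[50,90]))
G=plane(s,(np.array([[350,250],[455,262],[458,278],[352,262]])+.5)/4.5-.5+[170,140],.129);print('rib',G)
W=plane(s,(np.array([[318,187],[444,203],[438,256],[304,240]])+.5)/4.5-.5+[340,140],.07);print('tank',W,W.mean(0),np.linalg.norm(W[0]-W[1]),np.linalg.norm(W[1]-W[2]))
# blue board edges
E
```

```text
[[0.5917 0.4128 0.121 ]
 [0.5626 0.247  0.121 ]
 [0.433  0.2649 0.121 ]
 [0.4663 0.4345 0.121 ]]
0.16834082695862787
0.13087160106082468
0.1727924387104394
0.1272209171319401
centre [0.5134 0.3398 0.121 ] yaw 1.3870131332643352
yaw from y 1.4169907538161697
rib 161 [0.5059 0.2981 0.1289] [0.5055 0.2982 0.1289] ((506.39947509765625, 298.60833740234375), (49.85003662109375, 14.053444862365723), 79.99813842773438) [0.1289 0.1314]
tank 374 [ 0.5347 -0.0596  0.0798] [ 0.5345 -0.0597  0.0823] ((535.9458618164062, -61.532100677490234), (73.54730987548828, 28.599491119384766), 82.04023742675781) [0.0823 0.0863]
boxtop 939 [0.5196 0.3729 0.1211] [0.5233 0.3856 0.1212] ((514.5507202148438, 343.6907653808594), (170.29647827148438, 130.40521240234375), 80.08808898925781) [0.1212 0.1238]
rib [[0.5068 0.3205 0.129 ]
 [0.5018 0.2716 0.129 ]
 [0.4943 0.27   0.129 ]
 [0.5011 0.3194 0.129 ]]
tank [[ 0.5524 -0.0347  0.07  ]
 [ 0.5452 -0.0979  0.07  ]
 [ 0.5184 -0.0943  0.07  ]
 [ 0.5255 -0.0274  0.07  ]] [ 0.5354 -0.0636  0.07  ] 0.06354732571305177 0.027047480301991448
```

```bash
python3 - <<'E'
from h import *
np.set_printoptions(precision=4,suppress=True)
for n in("top","scene"):
    s=np.load(f"pics/{n}1.npz");P=cloud(s);z=P[...,2]
    ok=(s["z_map"]>0)
    for nm,lo,hi,c,rad in[("rib",.1215,.14,(.506,.2986),.034),("tank",.06,.1,(.535,-.06),.06),("box",.06,.126,(.514,.343),.12)]:
        m=ok&(z>lo)&(z<hi)&(np.hypot(P[...,0]-c[0],P[...,1]-c[1])<rad);q=P[m]
        print(n,nm,len(q),cv2.minAreaRect(q[:,:2].astype(np.float32)*1000),np.percentile(q[:,2],[5,50,95]))
        if nm=="rib":
            v,u=np.where(m);print(u.min(),u.max(),v.min(),v.max())
s=np.load("pics/top1.npz");
a=cv2.resize(s["img"][180:216,235:290,::-1],None,fx=12,fy=12,interpolation=cv2.INTER_CUBIC)
P=cloud(s)[180:216,235:290]
m=((P[...,2]>.1215)&(P[...,2]<.14)).astype(np.uint8);m=cv2.resize(m,None,fx=12,fy=12,interpolation=cv2.INTER_NEAREST)
cv2.drawContours(a,cv2.findContours(m,0,1)[0],-1,(0,255,0),1);cv2.imwrite("pics/rib.png",a)
E
```

```text
top rib 163 ((506.39947509765625, 298.60833740234375), (49.85003662109375, 14.053444862365723), 79.99813842773438) [0.1248 0.1289 0.1321]
246 270 191 201
top tank 374 ((535.9458618164062, -61.532100677490234), (73.54730987548828, 28.599491119384766), 82.04023742675781) [0.0615 0.0823 0.088 ]
top box 5021 ((514.4566650390625, 343.2728271484375), (171.17276000976562, 130.35150146484375), 79.92632293701172) [0.1031 0.1099 0.1226]
scene rib 147 ((507.3692321777344, 301.558349609375), (49.52389144897461, 16.15143394470215), 79.03133392333984) [0.1221 0.1278 0.1297]
265 286 215 230
scene tank 208 ((534.4249877929688, -59.04324722290039), (64.81303405761719, 24.697708129882812), 80.16632843017578) [0.0652 0.0802 0.0847]
scene box 4914 ((515.1702270507812, 344.83612060546875), (170.09654235839844, 133.24839782714844), 79.7326431274414) [0.0719 0.1092 0.1218]
```

View pics/rib.png

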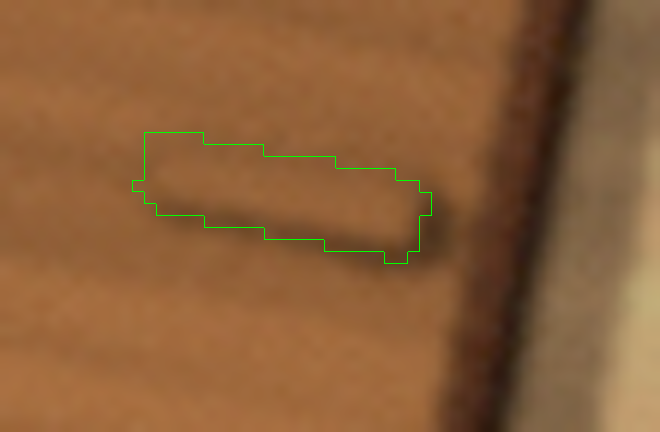

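```bash
cat >> h.py <<'E'
from scipy.spatial.transform import Rotation as Ro, Slerp
def down(yaw,tilt=0):  # tool x at world yaw (rad), z down; tilt: about tool y
    return Ro.from_euler('z',yaw)*Ro.from_euler('x',np.pi)*Ro.from_euler('y',tilt)
def plan(wps,st=None):  # wps: (pos,Rot,nrows)
    st=st or r.get_state();p=np.array(st["tool_pos"]);R=Ro.from_quat(st["eef_rot"])
    T=[];W=[]
    for q,Rt,n in wps:
        q=np.array(q,float);d=q-p;w=(R.inv()*Rt).as_rotvec()/n
        for i in range(n):
            T.append(np.round(R.inv().apply(d/n),4).tolist());W.append(np.round(w,4).tolist());R=R*Ro.from_rotvec(np.round(w,4))
        p=q
    for i in range(0,len(T),10):print('{"translation":',T[i:i+10],'\n "turn":',W[i:i+10],'}')
def show():
    st=r.get_state();x=Ro.from_quat(st["eef_rot"]).apply(np.eye(3))
    print(round(st["clock"],2),np.round(st["tool_pos"],4),'toolx yaw deg',np.degrees(np.arctan2(x[0,1],x[0,0])).round(2),'z',x[2].round(4),'F',np.round(st["contact_force"],1),'q',np.round(st["q"],2),'op',round(st["opening"],3),st["finger_force"])
E
python3 - <<'E'
from h import *
y0=19/57.3
plan([((.45,-.35,.25),down(39/57.3),8),((.55,0,.25),down(60/57.3),8),((.507,.2995,.20),down(80/57.3),8),((.507,.2995,.20),down(80/57.3),2)])
show()
E
```

```text
{"translation": [[0.0389, -0.0183, -0.0054], [0.0396, -0.0166, -0.0054], [0.0403, -0.0149, -0.0054], [0.0409, -0.0131, -0.0054], [0.0415, -0.0113, -0.0055], [0.0419, -0.0095, -0.0055], [0.0423, -0.0077, -0.0055], [0.0426, -0.0058, -0.0055], [0.0373, -0.0261, 0.0], [0.0384, -0.0244, 0.0]] 
 "turn": [[-0.0002, -0.0, -0.0435], [-0.0002, -0.0, -0.0435], [-0.0002, -0.0, -0.0435], [-0.0002, -0.0, -0.0435], [-0.0002, -0.0, -0.0435], [-0.0002, -0.0, -0.0435], [-0.0002, -0.0, -0.0435], [-0.0002, -0.0, -0.0435], [0.0, -0.0, -0.0458], [0.0, -0.0, -0.0458]] }
{"translation": [[0.0395, -0.0226, 0.0], [0.0405, -0.0208, 0.0], [0.0414, -0.0189, 0.0], [0.0422, -0.017, 0.0], [0.0429, -0.015, 0.0], [0.0436, -0.0131, 0.0], [0.0297, -0.0234, 0.0063], [0.0307, -0.0221, 0.0063], [0.0317, -0.0207, 0.0063], [0.0325, -0.0193, 0.0063]] 
 "turn": [[0.0, -0.0, -0.0458], [0.0, -0.0, -0.0458], [0.0, -0.0, -0.0458], [0.0, -0.0, -0.0458], [0.0, -0.0, -0.0458], [0.0, -0.0, -0.0458], [0.0, -0.0, -0.0436], [0.0, -0.0, -0.0436], [0.0, -0.0, -0.0436], [0.0, -0.0, -0.0436]] }
{"translation": [[0.0333, -0.0179, 0.0063], [0.0341, -0.0164, 0.0063], [0.0348, -0.0149, 0.0063], [0.0354, -0.0134, 0.0063], [0.0, 0.0, 0.0], [0.0, 0.0, 0.0]] 
 "turn": [[0.0, -0.0, -0.0436], [0.0, -0.0, -0.0436], [0.0, -0.0, -0.0436], [0.0, -0.0, -0.0436], [0.0001, -0.0001, -0.0001], [0.0001, -0.0001, -0.0001]] }
0.1 [ 0.2039 -0.5902  0.2063] toolx yaw deg 19.07 z [-6.0e-04  1.5e-03 -1.0e+00] F [ 0.2 -0.  -0.6] q [ 1.27  0.69 -0.19  1.57  0.16  0.9  -0.22] op 1.0 0.0
```

Emit:
servo_tool:
  translation:
    - [0.039,-0.018,-0.0055]
    - [0.0395,-0.0165,-0.0055]
    - [0.04,-0.015,-0.0055]
    - [0.041,-0.013,-0.0055]
    - [0.0415,-0.0115,-0.0055]
    - [0.042,-0.0095,-0.0055]
    - [0.0425,-0.0075,-0.0055]
    - [0.0425,-0.006,-0.0055]
    - [0.0375,-0.026,0]
    - [0.0385,-0.0245,0]
  turn:
    - [0,0,-0.044]
    - [0,0,-0.044]
    - [0,0,-0.044]
    - [0,0,-0.044]
    - [0,0,-0.044]
    - [0,0,-0.044]
    - [0,0,-0.044]
    - [0,0,-0.044]
    - [0,0,-0.046]
    - [0,0,-0.046]
  grip: 0.45

```text
clock: 1.35
tool_pos: [0.4751, -0.2611, 0.2507]
eef_rot: [0.925, 0.379, -0.0, -0.0]
contact_force: [0.4, -0.0, -0.1]
opening: 0.454
finger_force: 0.0
```

Emit:
servo_tool:
  translation:
    - [0.0395,-0.0225,0]
    - [0.0405,-0.021,0]
    - [0.0415,-0.019,0]
    - [0.042,-0.017,0]
    - [0.043,-0.015,0]
    - [0.0435,-0.013,0]
    - [0.03,-0.0235,0.006]
    - [0.031,-0.022,0.006]
    - [0.0315,-0.0205,0.006]
    - [0.0325,-0.0195,0.006]
  turn:
    - [0,0,-0.046]
    - [0,0,-0.046]
    - [0,0,-0.046]
    - [0,0,-0.046]
    - [0,0,-0.046]
    - [0,0,-0.046]
    - [0,0,-0.044]
    - [0,0,-0.044]
    - [0,0,-0.044]
    - [0,0,-0.044]

```text
clock: 2.6
tool_pos: [0.5255, 0.1512, 0.2265]
eef_rot: [0.817, 0.577, -0.0, 0.0]
contact_force: [0.2, -0.1, 0.0]
opening: 0.453
finger_force: 0.0
```

Emit:
servo_tool:
  translation:
    - [0.0335,-0.018,0.006]
    - [0.034,-0.0165,0.006]
    - [0.035,-0.015,0.006]
    - [0.0355,-0.0135,0.006]
    - [0,0,0]
    - [0,0,0]
  turn:
    - [0,0,-0.044]
    - [0,0,-0.044]
    - [0,0,-0.044]
    - [0,0,-0.044]
    - [0,0,0]
    - [0,0,0]

```text
clock: 3.35
tool_pos: [0.5031, 0.2992, 0.2026]
eef_rot: [0.764, 0.646, -0.001, 0.001]
contact_force: [0.4, -0.3, -0.1]
opening: 0.451
finger_force: 0.0
```

```bash
python3 - <<'E'
from h import *
show();Y=np.radians(80)
plan([((.507,.2995,.14),down(Y),3),((.507,.2995,.112),down(Y),4),((.507,.2995,.112),down(Y),1)])
E
```

```text
3.35 [0.5031 0.2992 0.2026] toolx yaw deg 80.43 z [-4.0e-04 -1.7e-03 -1.0e+00] F [ 0.4 -0.3 -0.1] q [-0.36  0.67 -0.44  1.69  0.35  0.87 -1.11] op 0.451 0.0
{"translation": [[0.0004, 0.0013, 0.0209], [0.0004, 0.0013, 0.0209], [0.0003, 0.0013, 0.0209], [-0.0, 0.0, 0.007], [-0.0, 0.0, 0.007], [-0.0, 0.0, 0.007], [-0.0, 0.0, 0.007], [0.0, 0.0, 0.0]] 
 "turn": [[-0.0, 0.0006, 0.0025], [-0.0, 0.0006, 0.0025], [-0.0, 0.0006, 0.0025], [-0.0, -0.0, 0.0], [-0.0, -0.0, 0.0], [-0.0, -0.0, 0.0], [-0.0, -0.0, 0.0], [-0.0001, -0.0, 0.0001]] }
```

Emit:
servo_tool:
  translation:
    - [0.0005,0.0013,0.021]
    - [0.0005,0.0013,0.021]
    - [0,0.0013,0.021]
    - [0,0,0.007]
    - [0,0,0.007]
    - [0,0,0.007]
    - [0,0,0.0065]
    - [0,0,0]
  turn:
    - [0,0.0005,0.0025]
    - [0,0.0005,0.0025]
    - [0,0.0005,0.0025]
    - [0,0,0]
    - [0,0,0]
    - [0,0,0]
    - [0,0,0]
    - [0,0,0]

```text
clock: 4.35
tool_pos: [0.5068, 0.3006, 0.1121]
eef_rot: [0.766, 0.643, 0.0, -0.0]
contact_force: [0.3, 1.1, 0.3]
opening: 0.449
finger_force: 0.0
```

Emit:
servo_tool:
  translation:
    - [0,0,0]
    - [0,0,0]
    - [0,0,0]
    - [0,0,0]
  turn:
    - [0,0,0]
    - [0,0,0]
    - [0,0,0]
    - [0,0,0]
  grip: 0.1
  grip_force: 12

```text
clock: 4.85
tool_pos: [0.5071, 0.3008, 0.1126]
eef_rot: [0.766, 0.643, 0.001, -0.0]
contact_force: [-0.5, -0.5, 0.2]
opening: 0.106
finger_force: 0.0
```

```bash
python3 - <<'E'
from h import *
show()
E
```

```text
4.85 [0.5071 0.3008 0.1126] toolx yaw deg 80.06 z [ 5.0e-04  1.5e-03 -1.0e+00] F [-0.5 -0.5  0.2] q [-0.4   0.79 -0.38  1.76  0.42  0.68 -1.18] op 0.106 0.0
```

```bash
python3 - <<'E'
from h import *
a=snap("scene","pics/s2.png");b=snap("top","pics/t2.png")
A=cv2.resize(a["img"][170:290,200:330,::-1],(400,370),interpolation=cv2.INTER_CUBIC);B=cv2.resize(b["img"][140:260,180:310,::-1],(400,370),interpolation=cv2.INTER_CUBIC)
cv2.imwrite("pics/v2.png",np.hstack([A,B]))
show()
E
```

```text
4.95 [0.507  0.3008 0.1125] toolx yaw deg 80.06 z [ 3.0e-04  1.4e-03 -1.0e+00] F [ 0.2 -0.2 -0.4] q [-0.4   0.79 -0.38  1.76  0.42  0.68 -1.18] op 0.098 0.0
```

View pics/v2.png

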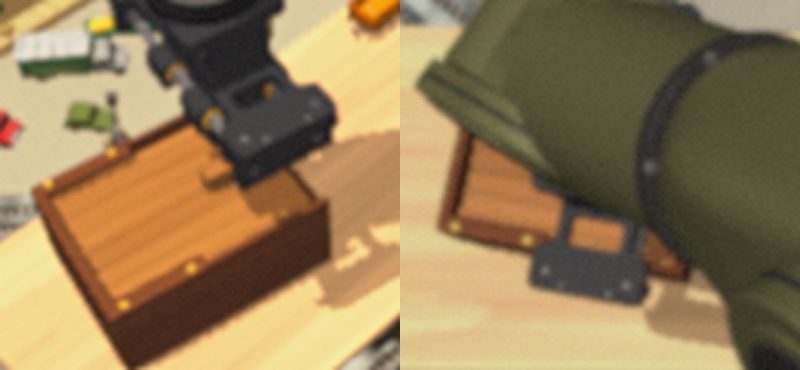

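Emit:
servo_tool:
  translation:
    - [0,0,0]
    - [0,0,0]
  turn:
    - [0,0,0]
    - [0,0,0]
  grip: 0

```text
clock: 5.2
tool_pos: [0.507, 0.3008, 0.1125]
eef_rot: [0.766, 0.643, 0.001, -0.0]
contact_force: [0.7, 0.1, 1.0]
opening: 0.005
finger_force: 0.0
```

```bash
python3 - <<'E'
from h import *
show()
s=snap("scene","pics/s3.png")
for X in[(.507,.3008,.1125),(.507,.3008,.129),(.507-.0043,.3008-.0246,.129),(.507+.0043,.3008+.0246,.129)]:
    c=s["R"]@np.array(X)+s["t"];x=c[:2]/c[2];x=x*(1+s["k1"]*(x@x));print(X,x*s["mtx"][0,0]+s["mtx"][:2,2])
a=cv2.resize(s["img"][195:250,245:315,::-1],None,fx=10,fy=10,interpolation=cv2.INTER_CUBIC);cv2.imwrite("pics/v3.png",a)
E
```

```text
5.2 [0.507  0.3008 0.1125] toolx yaw deg 80.06 z [ 3.0e-04  1.4e-03 -1.0e+00] F [0.7 0.1 1. ] q [-0.4   0.79 -0.38  1.76  0.42  0.68 -1.18] op 0.005 0.0
(0.507, 0.3008, 0.1125) [275.89714696 225.70159171]
(0.507, 0.3008, 0.129) [275.17359155 221.03074374]
(0.5027, 0.2762, 0.129) [284.97758709 215.91746529]
(0.5113, 0.3254, 0.129) [265.1623686  226.25146083]
```

View pics/v3.png

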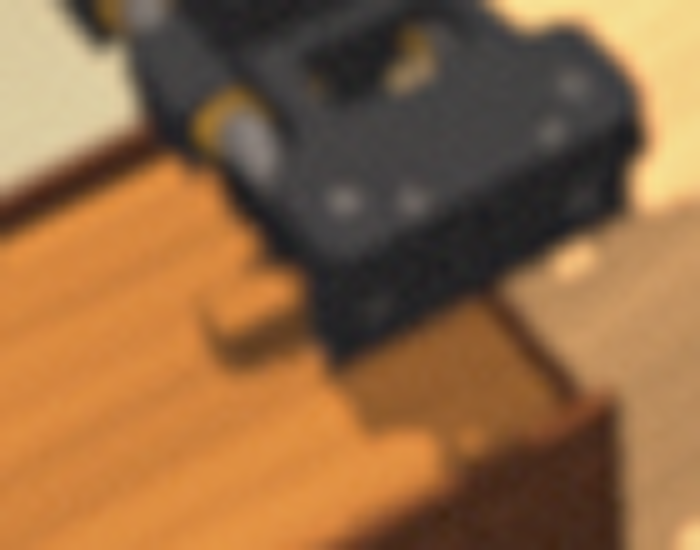

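```bash
python3 - <<'E'
from h import *
np.set_printoptions(precision=3,suppress=True)
s=np.load("pics/s3.npz");P=cloud(s)
for x,y in[(340,340),(320,290),(620,200),(480,270),(345,200),(600,110),(250,300),(220,340),(240,330),(300,300)]:
    u=int(round(245+(x+.5)/10-.5));v=int(round(195+(y+.5)/10-.5));print((x,y),u,v,P[v-1:v+2,u].ravel())
E
```

```text
(340, 340) 279 229 [0.427 0.348 0.221 0.428 0.347 0.217 0.427 0.348 0.215]
(320, 290) 277 224 [0.425 0.351 0.241 0.424 0.353 0.24  0.425 0.352 0.235]
(620, 200) 307 215 [0.418 0.285 0.215 0.417 0.286 0.214 0.417 0.286 0.211]
(480, 270) 293 222 [0.422 0.317 0.219 0.422 0.318 0.217 0.422 0.318 0.214]
(345, 200) 279 215 [0.068 0.59  0.774 0.432 0.34  0.248 0.428 0.343 0.251]
(600, 110) 305 206 [0.414 0.293 0.251 0.413 0.294 0.25  0.411 0.296 0.251]
(250, 300) 270 225 [0.509 0.314 0.129 0.507 0.316 0.129 0.506 0.317 0.127]
(220, 340) 267 229 [0.507 0.324 0.126 0.506 0.326 0.125 0.507 0.325 0.119]
(240, 330) 269 228 [0.505 0.32  0.127 0.503 0.322 0.128 0.505 0.321 0.121]
(300, 300) 275 225 [0.434 0.35  0.229 0.434 0.35  0.226 0.434 0.351 0.224]
```

Emit:
servo_tool:
  translation:
    - [0,0,-0.03]
    - [0,0,-0.04]
    - [0,0,-0.04]
    - [0,0,-0.03]
    - [0,0,0]
  turn:
    - [0,0,0]
    - [0,0,0]
    - [0,0,0]
    - [0,0,0]
    - [0,0,0]
  grip: 0.45

```text
clock: 5.88
tool_pos: [0.5082, 0.3017, 0.2548]
eef_rot: [0.766, 0.643, 0.003, -0.0]
contact_force: [-0.9, -0.1, -0.0]
opening: 0.45
finger_force: 0.0
```

```bash
python3 - <<'E'
from h import *
show()
s=snap("scene","pics/s4.png");P=cloud(s)
st=r.get_state();X=st["tool_pos"]
for d in(0,.019,.064):
    c=s["R"]@(X+[0,0,d])+s["t"];x=c[:2]/c[2];x=x*(1+s["k1"]*(x@x));print(x*s["mtx"][0,0]+s["mtx"][:2,2])
a=cv2.resize(s["img"][140:240,220:340,::-1],None,fx=6,fy=6,interpolation=cv2.INTER_CUBIC);cv2.imwrite("pics/v4.png",a)
E
```

```text
5.88 [0.5082 0.3017 0.2548] toolx yaw deg 80.05 z [ 0.0045  0.0044 -1.    ] F [-0.9 -0.1 -0. ] q [-0.35  0.61 -0.46  1.61  0.31  0.99 -1.08] op 0.45 0.0
[268.93900967 180.85288779]
[267.86653164 173.81912231]
[265.16849424 156.04201551]
```

View pics/v4.png

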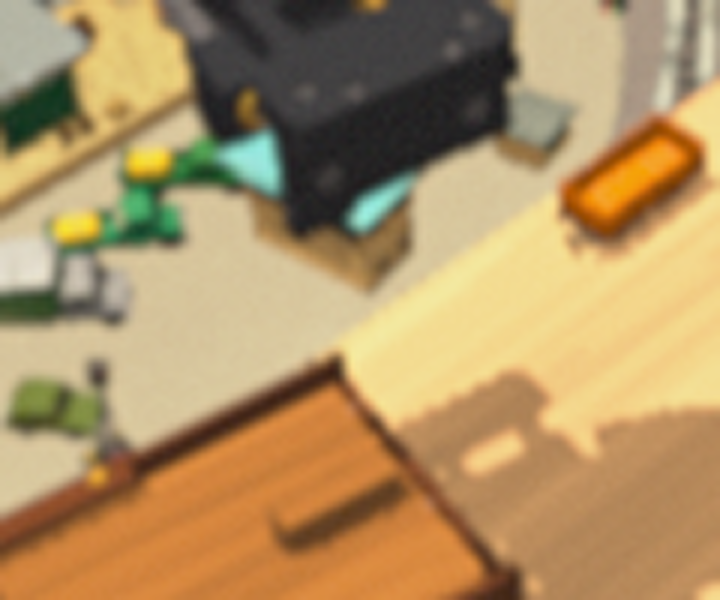

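```bash
cat >> h.py <<'E'
def near(n="scene"):
    st=r.get_state();s=snap(n);P=cloud(s)
    L=Ro.from_quat(st["eef_rot"]).inv().apply((P-st["tool_pos"]).reshape(-1,3))*1000
    m=(s["z_map"].ravel()>0)&(abs(L[:,0])<60)&(abs(L[:,1])<110)&(L[:,2]>-140)&(L[:,2]<60)
    return L[m]
E
python3 - <<'E'
from h import *
L=near()
h,e=np.histogram(L[:,2],np.arange(-140,61,10))
for a,b in zip(e,h):
    q=L[(L[:,2]>=a)&(L[:,2]<a+10)]
    if b:print(int(a),b,np.percentile(q[:,0],[2,50,98]).round(),np.percentile(q[:,1],[2,50,98]).round())
E
```

```text
-140 1279 [-28.  14.  36.] [-95. -70.  86.]
-130 262 [-30.  18.  37.] [-95. -92.  84.]
-120 473 [-23.  27.  36.] [-92.  -9.  78.]
-110 328 [-29.  25.  36.] [-88. -85.  79.]
-100 93 [-29.   9.  35.] [-87. -86.  78.]
-90 9 [4. 6. 9.] [26. 27. 28.]
-80 13 [ 0.  3. 12.] [22. 26. 28.]
-70 3 [12. 13. 13.] [30. 34. 35.]
-60 1 [13. 13. 13.] [32. 32. 32.]
-50 6 [-5. 13. 13.] [-35.  -5.  29.]
-40 34 [-5. 11. 13.] [-35. -30.  29.]
```

Emit:
servo_tool:
  translation:
    - [0,0,0]
    - [0,0,0]
    - [0,0,0]
    - [0,0,0]
    - [0,0,0]
    - [0,0,0]
    - [0,0,0]
  turn:
    - [0,0,-0.16]
    - [0,0,-0.16]
    - [0,0,-0.16]
    - [0,0,-0.16]
    - [0,0,-0.16]
    - [0,0,-0.16]
    - [0,0,0]

```text
clock: 6.85
tool_pos: [0.5063, 0.2999, 0.2507]
eef_rot: [0.383, 0.924, -0.0, -0.001]
contact_force: [0.2, 0.3, 1.1]
opening: 0.447
finger_force: 0.0
```

```bash
python3 - <<'E'
from h import *
show();L=near()
h,e=np.histogram(L[:,2],np.arange(-140,61,10))
for a,b in zip(e,h):
    q=L[(L[:,2]>=a)&(L[:,2]<a+10)]
    if b:print(int(a),b,np.percentile(q[:,0],[2,50,98]).round(),np.percentile(q[:,1],[2,50,98]).round())
s=snap("scene","pics/s5.png")
st=r.get_state();c=s["R"]@st["tool_pos"]+s["t"];x=c[:2]/c[2];x=x*(1+s["k1"]*(x@x));print(x*s["mtx"][0,0]+s["mtx"][:2,2])
a=cv2.resize(s["img"][130:210,220:330,::-1],None,fx=6,fy=6,interpolation=cv2.INTER_CUBIC);cv2.imwrite("pics/v5.png",a)
E
```

```text
6.85 [0.5063 0.2999 0.2507] toolx yaw deg 134.98 z [-2.6e-03  1.0e-04 -1.0e+00] F [0.2 0.3 1.1] q [-0.21  0.67 -0.73  1.61  0.49  1.06 -0.29] op 0.447 0.0
-140 1720 [-29.  17.  36.] [-91.   1.  92.]
-130 335 [-19.  24.  37.] [-88.  27.  91.]
-120 682 [-23.  27.  37.] [-80.   4.  81.]
-110 247 [-1. 35. 37.] [-82.  23.  84.]
-100 39 [-10.  18.  36.] [-84.  29.  83.]
-90 18 [-5. 11. 13.] [-8. 29. 34.]
-80 114 [-7. 11. 13.] [-35.  23.  37.]
-70 75 [-5. 11. 14.] [-35.  22.  36.]
-60 86 [-4. 11. 14.] [-34.  22.  36.]
-50 76 [-4. 11. 13.] [-33.  21.  35.]
-40 58 [-4. 11. 13.] [-32.  21.  33.]
[269.49944646 181.45527282]
```

View pics/v5.png

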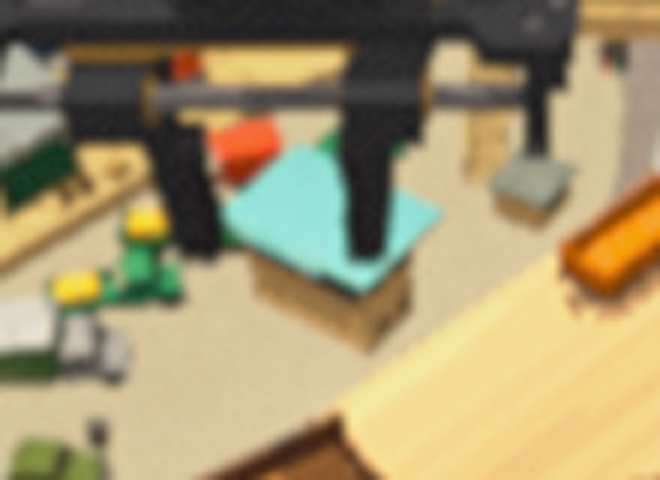

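```bash
python3 - <<'E'
from h import *
L=near();
for sg in(-1,1):
    q=L[(L[:,2]>-75)&(L[:,1]*sg>0)&(abs(L[:,1])<45)&(abs(L[:,0])<20)]
    print(sg,np.sort(q[:,2])[-12:].round(1),np.percentile(q[:,0],[2,50,98]),np.percentile(q[:,1],[1,99]))
b=L[(abs(L[:,1])>50)&(L[:,0]>33)];print(np.sort(b[:,2])[-12:].round(1))
show()
s=snap("top");P=cloud(s);z=P[...,2];m=(s["z_map"]>0)&(z>.122)&(z<.14)&(np.hypot(P[...,0]-.506,P[...,1]-.2986)<.034);print(m.sum(),P[m].mean(0) if m.any() else 0)
E
```

```text
-1 [-36.6 -36.3 -35.9 -35.6 -35.3 -35.  -34.9 -34.8 -34.5 -33.5 -33.1 -33. ] [-5.96721099 11.38661255 13.7724356 ] [-34.74891746 -18.89968368]
1 [-35.7 -35.7 -35.1 -34.9 -34.6 -34.3 -34.2 -34.  -33.2 -33.1 -31.7 -31.7] [-6.20987771 10.94849822 13.52363452] [20.99076604 37.27629147]
[-98.7 -98.6 -98.5 -98.4 -98.4 -98.2 -97.9 -97.3 -97.1 -96.8 -96.5 -95.7]
7.0 [0.5067 0.3003 0.2517] toolx yaw deg 134.94 z [-8.e-04  6.e-04 -1.e+00] F [1.1 0.6 0.6] q [-0.21  0.67 -0.73  1.61  0.49  1.06 -0.29] op 0.449 0.0
0 0
```

```bash
python3 - <<'E'
from h import *
Y=np.radians(80)
plan([((.507,.300,.15),down(Y),6),((.507,.300,.10),down(Y),3),((.507,.300,.081),down(Y),4),((.507,.300,.081),down(Y),1)])
E
```

```text
{"translation": [[-0.0001, -0.0, 0.017], [-0.0001, -0.0, 0.017], [-0.0001, 0.0, 0.017], [-0.0001, 0.0, 0.017], [-0.0001, 0.0, 0.017], [-0.0001, 0.0, 0.017], [-0.0, 0.0, 0.0167], [-0.0, 0.0, 0.0167], [0.0, 0.0, 0.0167], [0.0, -0.0, 0.0047]] 
 "turn": [[-0.0, -0.0001, 0.1599], [-0.0, -0.0001, 0.1599], [-0.0, -0.0001, 0.1599], [-0.0, -0.0001, 0.1599], [-0.0, -0.0001, 0.1599], [-0.0, -0.0001, 0.1599], [-0.0001, -0.0001, -0.0], [-0.0001, -0.0001, -0.0], [-0.0001, -0.0001, -0.0], [0.0, 0.0, -0.0]] }
{"translation": [[0.0, -0.0, 0.0047], [0.0, -0.0, 0.0047], [0.0, -0.0, 0.0047], [0.0, 0.0, 0.0]] 
 "turn": [[0.0, 0.0, -0.0], [0.0, 0.0, -0.0], [0.0, 0.0, -0.0], [0.0001, 0.0001, -0.0001]] }
```

Emit:
servo_tool:
  translation:
    - [0,0,0.017]
    - [0,0,0.017]
    - [0,0,0.017]
    - [0,0,0.017]
    - [0,0,0.017]
    - [0,0,0.017]
    - [0,0,0.0165]
    - [0,0,0.0165]
    - [0,0,0.0165]
    - [0,0,0.0045]
  turn:
    - [0,0,0.16]
    - [0,0,0.16]
    - [0,0,0.16]
    - [0,0,0.16]
    - [0,0,0.16]
    - [0,0,0.16]
    - [0,0,0]
    - [0,0,0]
    - [0,0,0]
    - [0,0,0]

```text
clock: 8.3
tool_pos: [0.5064, 0.3003, 0.0951]
eef_rot: [0.766, 0.643, -0.0, -0.001]
contact_force: [0.1, -0.1, 0.2]
opening: 0.447
finger_force: 0.0
```

Emit:
servo_tool:
  translation:
    - [0,0,0.005]
    - [0,0,0.005]
    - [0,0,0.004]
    - [0,0,0]
  turn:
    - [0,0,0]
    - [0,0,0]
    - [0,0,0]
    - [0,0,0]

```text
clock: 8.8
tool_pos: [0.507, 0.3007, 0.0824]
eef_rot: [0.766, 0.643, 0.0, -0.0]
contact_force: [-0.1, -0.3, 0.7]
opening: 0.448
finger_force: 0.0
```

Emit:
servo_tool:
  translation:
    - [0,0,0]
    - [0,0,0]
    - [0,0,0]
    - [0,0,0]
  turn:
    - [0,0,0]
    - [0,0,0]
    - [0,0,0]
    - [0,0,0]
  grip: 0.0
  grip_force: 12

```text
clock: 9.3
tool_pos: [0.5073, 0.3009, 0.0827]
eef_rot: [0.766, 0.643, 0.001, -0.0]
contact_force: [0.6, -0.0, 1.0]
opening: 0.155
finger_force: 12.0
```

```bash
python3 - <<'E'
from h import *
show()
E
```

```text
9.3 [0.5073 0.3009 0.0827] toolx yaw deg 80.05 z [ 8.0e-04  1.6e-03 -1.0e+00] F [ 0.6 -0.   1. ] q [-0.42  0.83 -0.35  1.77  0.45  0.62 -1.2 ] op 0.155 11.98451355099678
```

Emit:
servo_tool:
  translation:
    - [0,0,0]
    - [0,0,0]
    - [-0.0003,0,-0.0021]
    - [-0.0003,0,-0.0021]
    - [-0.0003,0,-0.0021]
    - [-0.0003,0,-0.0021]
    - [0,0,0]
  turn:
    - [0,0,0]
    - [0,0,0]
    - [0,-0.0175,0]
    - [0,-0.0175,0]
    - [0,-0.0175,0]
    - [0,-0.0175,0]
    - [0,0,0]
  grip_force: 40

```text
clock: 10.18
tool_pos: [0.5067, 0.3008, 0.091]
eef_rot: [0.765, 0.643, -0.026, 0.022]
contact_force: [-0.0, -0.1, -0.9]
opening: 0.154
finger_force: 40.0
```

```bash
python3 - <<'E'
from h import *
show()
E
```

```text
10.18 [0.5067 0.3008 0.091 ] toolx yaw deg 80.12 z [-0.0116 -0.0669 -0.9977] F [-0.  -0.1 -0.9] q [-0.46  0.83 -0.33  1.72  0.44  0.72 -1.21] op 0.154 39.985358119010925
```

Emit:
servo_tool:
  translation:
    - [-0.004,0,0.0002]
    - [-0.006,0,0.0003]
    - [-0.008,0,0.0005]
    - [-0.008,0,0.0005]
    - [0,0,0]
  turn:
    - [0,0,0]
    - [0,0,0]
    - [0,0,0]
    - [0,0,0]
    - [0,0,0]

```text
clock: 10.8
tool_pos: [0.5023, 0.2726, 0.0912]
eef_rot: [0.766, 0.642, -0.027, 0.022]
contact_force: [0.2, -0.9, -1.3]
opening: 0.155
finger_force: 40.0
```

```bash
python3 - <<'E'
from h import *
show()
E
```

```text
10.8 [0.5023 0.2726 0.0912] toolx yaw deg 79.99 z [-0.0122 -0.0688 -0.9976] F [ 0.2 -0.9 -1.3] q [-0.42  0.81 -0.32  1.78  0.45  0.69 -1.2 ] op 0.155 39.9850469827652
```

Sliding freely. Continue 56 mm, then lift.

Emit:
servo_tool:
  translation:
    - [-0.008,0,0.0005]
    - [-0.008,0,0.0005]
    - [-0.008,0,0.0005]
    - [-0.008,0,0.0005]
    - [-0.008,0,0.0005]
    - [-0.008,0,0.0004]
    - [-0.008,0,0.0004]
    - [0,0,0]
  turn:
    - [0,0,0]
    - [0,0,0]
    - [0,0,0]
    - [0,0,0]
    - [0,0,0]
    - [0,0,0]
    - [0,0,0]
    - [0,0,0]

```text
clock: 11.8
tool_pos: [0.4926, 0.2179, 0.0918]
eef_rot: [0.766, 0.642, -0.027, 0.022]
contact_force: [0.0, 0.5, -0.5]
opening: 0.156
finger_force: 40.0
```

```bash
python3 - <<'E'
from h import *
show()
st=r.get_state();p=np.array(st["tool_pos"]);Y=np.radians(80);D=down(Y,-.07)
plan([(p+[0,0,.04],D,3),(p+[-.01,-.06,.05],down(Y),4)])
E
```

```text
11.8 [0.4926 0.2179 0.0918] toolx yaw deg 80.0 z [-0.0121 -0.0683 -0.9976] F [ 0.   0.5 -0.5] q [-0.35  0.78 -0.31  1.88  0.48  0.61 -1.17] op 0.156 39.98531520366669
{"translation": [[-0.0009, -0.0, -0.0133], [-0.0009, -0.0, -0.0133], [-0.0009, -0.0, -0.0133], [-0.0153, 0.0001, -0.0014], [-0.0153, 0.0001, -0.0017], [-0.0153, 0.0001, -0.002], [-0.0152, 0.0001, -0.0022]] 
 "turn": [[-0.0, -0.0002, 0.0], [-0.0, -0.0002, 0.0], [-0.0, -0.0002, 0.0], [-0.0, 0.0175, 0.0], [-0.0, 0.0175, 0.0], [-0.0, 0.0175, 0.0], [-0.0, 0.0175, 0.0]] }
```

Emit:
servo_tool:
  translation:
    - [-0.0009,0,-0.0133]
    - [-0.0009,0,-0.0133]
    - [-0.0009,0,-0.0133]
    - [-0.0153,0,-0.0014]
    - [-0.0153,0,-0.0017]
    - [-0.0153,0,-0.002]
    - [-0.0152,0,-0.0022]
    - [0,0,0]
  turn:
    - [0,0,0]
    - [0,0,0]
    - [0,0,0]
    - [0,0.0175,0]
    - [0,0.0175,0]
    - [0,0.0175,0]
    - [0,0.0175,0]
    - [0,0,0]

```text
clock: 12.8
tool_pos: [0.4824, 0.1575, 0.1424]
eef_rot: [0.767, 0.642, 0.0, 0.0]
contact_force: [0.6, 0.0, -0.4]
opening: 0.154
finger_force: 40.0
```

```bash
python3 - <<'E'
from h import *
show()
Y=np.radians(80)
plan([((.482,.0817,.10),down(Y),4),((.482,.0817,.035),down(Y),4),((.482,.0817,.027),down(Y),2)])
L=near();q=L[(abs(L[:,1])<58)&(L[:,2]>-60)];print(len(q))
E
```

```text
12.8 [0.4824 0.1575 0.1424] toolx yaw deg 79.91 z [ 8.e-04  3.e-04 -1.e+00] F [ 0.6  0.  -0.4] q [-0.16  0.66 -0.4   1.98  0.44  0.59 -1.03] op 0.154 39.98526871204376
{"translation": [[-0.0187, 0.0032, 0.0106], [-0.0187, 0.0032, 0.0106], [-0.0187, 0.0032, 0.0106], [-0.0187, 0.0032, 0.0106], [-0.0, 0.0, 0.0162], [-0.0, 0.0, 0.0162], [-0.0, 0.0, 0.0162], [-0.0, 0.0, 0.0162], [-0.0, 0.0, 0.004], [-0.0, 0.0, 0.004]] 
 "turn": [[0.0002, -0.0001, -0.0004], [0.0002, -0.0001, -0.0004], [0.0002, -0.0001, -0.0004], [0.0002, -0.0001, -0.0004], [-0.0, -0.0, -0.0], [-0.0, -0.0, -0.0], [-0.0, -0.0, -0.0], [-0.0, -0.0, -0.0], [-0.0, -0.0, -0.0], [-0.0, -0.0, -0.0]] }
1274
```

Emit:
servo_tool:
  translation:
    - [-0.0187,0.0032,0.0106]
    - [-0.0187,0.0032,0.0106]
    - [-0.0187,0.0032,0.0106]
    - [-0.0187,0.0032,0.0106]
    - [0,0,0.0162]
    - [0,0,0.0162]
    - [0,0,0.0162]
    - [0,0,0.0162]
    - [0,0,0.004]
    - [0,0,0]
  turn:
    - [0,0,0]
    - [0,0,0]
    - [0,0,0]
    - [0,0,0]
    - [0,0,0]
    - [0,0,0]
    - [0,0,0]
    - [0,0,0]
    - [0,0,0]
    - [0,0,0]

```text
clock: 14.1
tool_pos: [0.4818, 0.083, 0.0301]
eef_rot: [0.766, 0.643, 0.0, -0.001]
contact_force: [-0.1, -0.5, -2.2]
opening: 0.155
finger_force: 40.0
```

```bash
python3 - <<'E'
from h import *
show()
s=snap("scene");P=cloud(s)
# visible lid top plane
m=(s["z_map"]>0)&(P[...,2]>.047)&(P[...,2]<.08)&(abs(P[...,0]-.49)<.06)&(P[...,1]>.1)&(P[...,1]<.2)
q=P[m];A=np.c_[q[:,:2]-[.49,.15],np.ones(len(q))];print(len(q),np.linalg.lstsq(A,q[:,2],rcond=None)[0])
E
```

```text
14.1 [0.4818 0.083  0.0301] toolx yaw deg 80.05 z [-2.0e-04  1.2e-03 -1.0e+00] F [-0.1 -0.5 -2.2] q [-0.14  0.84 -0.21  2.1   0.62  0.26 -1.05] op 0.155 39.98533487319946
1461 [ 0.00061986 -0.02182815  0.05575961]
```

Emit:
servo_tool:
  translation:
    - [0,0,0.0015]
    - [0,0,0.0015]
    - [0,0,0.001]
    - [0,0,0]
  turn:
    - [0,0,0]
    - [0,0,0]
    - [0,0,0]
    - [0,0,0]

```text
clock: 14.65
tool_pos: [0.4819, 0.0834, 0.0263]
eef_rot: [0.766, 0.643, 0.001, -0.0]
contact_force: [0.1, 0.5, -1.5]
opening: 0.152
finger_force: 40.0
```

Emit:
servo_tool:
  translation:
    - [0,0,0.001]
    - [0,0,0.001]
    - [0,0,0]
  turn:
    - [0,0,0]
    - [0,0,0]
    - [0,0,0]

```text
clock: 15.02
tool_pos: [0.482, 0.0834, 0.0246]
eef_rot: [0.766, 0.643, 0.001, -0.0]
contact_force: [-1.1, -0.9, 4.1]
opening: 0.156
finger_force: 40.0
```

```bash
python3 - <<'E'
from h import *
show()
s=snap("scene");P=cloud(s)
m=(s["z_map"]>0)&(P[...,2]>.047)&(P[...,2]<.08)&(abs(P[...,0]-.49)<.06)&(P[...,1]>.1)&(P[...,1]<.2)
q=P[m];A=np.c_[q[:,:2]-[.49,.15],np.ones(len(q))];print(len(q),np.linalg.lstsq(A,q[:,2],rcond=None)[0])
E
```

```text
15.03 [0.482  0.0834 0.0246] toolx yaw deg 80.06 z [ 6.0e-04  1.3e-03 -1.0e+00] F [-1.1 -0.9  4.1] q [-0.15  0.85 -0.19  2.1   0.62  0.25 -1.06] op 0.156 39.98623430728912
1433 [-4.18115145e-05 -1.97328036e-02  5.05053306e-02]
```

Contact at 4 N, lid on the board. Release gently, rise, and go on to the tank.

Emit:
servo_tool:
  translation:
    - [0,0,0]
    - [0,0,0]
    - [0,0,0]
  turn:
    - [0,0,0]
    - [0,0,0]
    - [0,0,0]
  grip: 0.35
  grip_force: 10

```text
clock: 15.45
tool_pos: [0.482, 0.0835, 0.0242]
eef_rot: [0.766, 0.643, 0.001, -0.0]
contact_force: [0.1, -0.3, 0.4]
opening: 0.349
finger_force: 0.0
```

Emit:
servo_tool:
  translation:
    - [0,0,-0.015]
    - [0,0,-0.03]
    - [0,0,-0.045]
    - [0,0,0]
  turn:
    - [0,0,0]
    - [0,0,0]
    - [0,0,0]
    - [0,0,0]

```text
clock: 15.95
tool_pos: [0.4839, 0.0839, 0.1167]
eef_rot: [0.766, 0.643, 0.003, 0.001]
contact_force: [-0.6, 0.2, 0.6]
opening: 0.349
finger_force: 0.0
```

```bash
python3 - <<'E'
from h import *
np.set_printoptions(precision=4,suppress=True)
show()
for n in("scene","top"):
    s=snap(n,f"pics/{n}6.png");P=cloud(s);z=P[...,2];ok=s["z_map"]>0
    m=ok&(z>.047)&(z<.056)&(abs(P[...,0]-.49)<.08)&(P[...,1]>.0)&(P[...,1]<.22);q=P[m]
    A=np.c_[q[:,:2]-[.49,.13],np.ones(len(q))]
    print(n,'lid',len(q),np.linalg.lstsq(A,q[:,2],rcond=None)[0],cv2.minAreaRect(q[:,:2].astype(np.float32)*1000))
    m=ok&(z>.06)&(z<.1)&(np.hypot(P[...,0]-.535,P[...,1]+.06)<.06);q=P[m]
    print(n,'tank',len(q),cv2.minAreaRect(q[:,:2].astype(np.float32)*1000) if len(q) else 0,np.percentile(q[:,2],[50,98]) if len(q) else 0)
    c=np.array([.5147,.344]);e=np.array([np.cos(np.radians(80)),np.sin(np.radians(80))]);f=np.array([-e[1],e[0]])
    d=P[...,:2]-c;bx=d@e;by=d@f
    for nm,lo,hi in(("walls",.066,.075),("floor",.049,.058)):
        m=ok&(z>lo)&(z<hi)&(abs(bx)<.08)&(abs(by)<.055)
        print(n,nm,m.sum(),np.percentile(bx[m],[1,50,99]) if m.any() else 0,np.histogram(by[m],np.arange(-.054,.0541,.004))[0])
E
```

```text
15.95 [0.4839 0.0839 0.1167] toolx yaw deg 80.02 z [ 0.0058  0.0033 -1.    ] F [-0.6  0.2  0.6] q [-0.03  0.68 -0.38  2.05  0.51  0.49 -0.96] op 0.349 0.0
scene lid 2048 [0.0012 0.0009 0.0501] ((490.83721923828125, 109.94475555419922), (203.1928253173828, 151.47840881347656), 89.74008178710938)
scene tank 0 0 0
scene walls 407 [-0.0759 -0.0141  0.0625] [54  2  2  1  1  2  1 32 95 15 11  7 10 10  7 11 14 33 52  6  0  0  0  0
  0  0  0]
scene floor 1074 [-0.0753 -0.0046  0.0672] [95 85 78 87 43 25 29 20 89 72 86 74 84 79 55 16 17  4  0  0  0  0  0  0
  0  0  0]
top lid 2472 [0.0027 0.0013 0.0511] ((489.8496398925781, 110.52445220947266), (218.4174041748047, 159.8568878173828), 89.80683135986328)
top tank 0 0 0
top walls 414 [-0.0577  0.0088  0.0771] [46  1  2  2  2  1  3 17 75 36 11 13 12 12 10 12 11 24 80 35  1  1  2  2
  2  1  0]
top floor 2556 [-0.0707  0.0023  0.0762] [100 113 109 121 113 116 115  55  36  93 103 101 101 103 101  99 105  62
  34 105 117 116 119 120 117  82   0]
```

```bash
python3 - <<'E'
from h import *
for n in("scene","top"):
    s=np.load(f"pics/{n}6.npz");s0=np.load(f"pics/{n}1.npz");P=cloud(s);P0=cloud(s0)
    z0=P0[...,2];m=(z0>.06)&(z0<.1)&(np.hypot(P0[...,0]-.535,P0[...,1]+.06)<.06);print(n,m.sum(),np.percentile(P[m][:,2],[0,10,50,90]),np.median(P[m],0))
E
```

```text
scene 208 [0.2257975  0.23629797 0.25412106 0.25524827] [0.41506531 0.10807809 0.25412106]
top 374 [0.59763256 0.60945106 0.62923689 0.64727586] [0.4450877  0.06308988 0.62923689]
```

```bash
python3 - <<'E'
from h import *
Y=np.radians(82)
plan([((.5355,-.0605,.12),down(Y),5),((.5355,-.0605,.05),down(Y),5)])
E
```

```text
{"translation": [[-0.0264, 0.0155, -0.0012], [-0.0265, 0.0153, -0.0012], [-0.0266, 0.0151, -0.0012], [-0.0267, 0.015, -0.0012], [-0.0268, 0.0148, -0.0011], [0.0, -0.0, 0.014], [0.0, -0.0, 0.014], [0.0, -0.0, 0.014], [0.0, -0.0, 0.014], [0.0, -0.0, 0.014]] 
 "turn": [[0.0001, -0.0003, -0.0068], [0.0001, -0.0003, -0.0068], [0.0001, -0.0003, -0.0068], [0.0001, -0.0003, -0.0068], [0.0001, -0.0003, -0.0068], [0.0, 0.0, -0.0], [0.0, 0.0, -0.0], [0.0, 0.0, -0.0], [0.0, 0.0, -0.0], [0.0, 0.0, -0.0]] }
```

Emit:
servo_tool:
  translation:
    - [-0.0265,0.0155,-0.001]
    - [-0.0265,0.0153,-0.001]
    - [-0.0265,0.015,-0.001]
    - [-0.0267,0.015,-0.001]
    - [-0.0268,0.0148,-0.001]
    - [0,0,0.014]
    - [0,0,0.014]
    - [0,0,0.014]
    - [0,0,0.014]
    - [0,0,0]
  turn:
    - [0,0,-0.007]
    - [0,0,-0.007]
    - [0,0,-0.007]
    - [0,0,-0.007]
    - [0,0,-0.007]
    - [0,0,0]
    - [0,0,0]
    - [0,0,0]
    - [0,0,0]
    - [0,0,0]
  grip: 0.65

```text
clock: 17.3
tool_pos: [0.5344, -0.0593, 0.0618]
eef_rot: [0.754, 0.657, -0.0, -0.001]
contact_force: [-0.1, -0.3, 1.0]
opening: 0.651
finger_force: 0.0
```

```bash
python3 - <<'E'
from h import *
show();Y=np.radians(82)
plan([((.5355,-.0605,.050),down(Y),1),((.5355,-.0605,.035),down(Y),3)])
E
```

```text
17.3 [ 0.5344 -0.0593  0.0618] toolx yaw deg 82.14 z [-0.0023  0.0014 -1.    ] F [-0.1 -0.3  1. ] q [ 0.25  0.82 -0.38  1.94  0.6   0.5  -0.69] op 0.651 0.0
{"translation": [[-0.001, 0.0012, 0.0118], [-0.0, 0.0, 0.005], [-0.0, 0.0, 0.005], [-0.0, 0.0, 0.005]] 
 "turn": [[-0.0024, -0.0011, 0.0024], [-0.0, -0.0, 0.0], [-0.0, -0.0, 0.0], [-0.0, -0.0, 0.0]] }
```

Emit:
servo_tool:
  translation:
    - [-0.001,0.001,0.011]
    - [0,0,0.005]
    - [0,0,0.005]
    - [0,0,0.005]
    - [0,0,0]
  turn:
    - [-0.0015,-0.001,0.002]
    - [0,0,0]
    - [0,0,0]
    - [0,0,0]
    - [0,0,0]

```text
clock: 17.92
tool_pos: [0.5361, -0.0611, 0.0368]
eef_rot: [0.755, 0.656, 0.0, 0.0]
contact_force: [0.8, -0.4, -0.3]
opening: 0.649
finger_force: 0.0
```

Emit:
servo_tool:
  translation:
    - [0,0,0]
    - [0,0,0]
    - [0,0,0]
    - [0,0,0]
  turn:
    - [0,0,0]
    - [0,0,0]
    - [0,0,0]
    - [0,0,0]
  grip: 0.1
  grip_force: 8

```text
clock: 18.42
tool_pos: [0.5368, -0.0611, 0.0374]
eef_rot: [0.755, 0.656, 0.001, 0.001]
contact_force: [1.6, -0.7, 1.1]
opening: 0.336
finger_force: 8.0
```

```bash
python3 - <<'E'
from h import *
show()
E
```

```text
18.43 [ 0.5368 -0.0611  0.0374] toolx yaw deg 81.95 z [ 2.5e-03  2.0e-04 -1.0e+00] F [ 1.6 -0.7  1.1] q [ 0.23  0.86 -0.34  1.94  0.63  0.44 -0.72] op 0.336 7.9872313141822815
```

Emit:
servo_tool:
  translation:
    - [0,0,0]
    - [0,0,0]
    - [0,0,-0.01]
    - [0,0,-0.02]
    - [0,0,-0.03]
    - [0,0,-0.035]
    - [0,0,-0.035]
    - [0,0,0]
  turn:
    - [0,0,0]
    - [0,0,0]
    - [0,0,0]
    - [0,0,0]
    - [0,0,0]
    - [0,0,0]
    - [0,0,0]
    - [0,0,0]
  grip_force: 18

```text
clock: 19.42
tool_pos: [0.5374, -0.0609, 0.1697]
eef_rot: [0.755, 0.656, 0.002, 0.002]
contact_force: [0.4, 0.5, -1.8]
opening: 0.337
finger_force: 18.0
```

```bash
python3 - <<'E'
from h import *
show();Y=np.radians(80)
plan([((.5147,.344,.165),down(Y),10),((.5147,.344,.165),down(Y),1)])
E
```

```text
19.43 [ 0.5374 -0.0609  0.1697] toolx yaw deg 81.94 z [ 6.3e-03  2.0e-04 -1.0e+00] F [ 0.4  0.5 -1.8] q [ 0.34  0.67 -0.51  1.86  0.47  0.74 -0.58] op 0.337 17.97200471162796
{"translation": [[0.0398, -0.0079, 0.0005], [0.0397, -0.0081, 0.0005], [0.0397, -0.0082, 0.0005], [0.0397, -0.0083, 0.0005], [0.0397, -0.0085, 0.0005], [0.0396, -0.0086, 0.0005], [0.0396, -0.0087, 0.0005], [0.0396, -0.0089, 0.0005], [0.0395, -0.009, 0.0005], [0.0395, -0.0091, 0.0005]] 
 "turn": [[0.0006, -0.0001, 0.0034], [0.0006, -0.0001, 0.0034], [0.0006, -0.0001, 0.0034], [0.0006, -0.0001, 0.0034], [0.0006, -0.0001, 0.0034], [0.0006, -0.0001, 0.0034], [0.0006, -0.0001, 0.0034], [0.0006, -0.0001, 0.0034], [0.0006, -0.0001, 0.0034], [0.0006, -0.0001, 0.0034]] }
{"translation": [[0.0, 0.0, 0.0]] 
 "turn": [[0.0002, -0.0002, -0.0002]] }
```

Emit:
servo_tool:
  translation:
    - [0.025,-0.005,0.0005]
    - [0.0398,-0.0081,0.0005]
    - [0.0397,-0.0082,0.0005]
    - [0.0397,-0.0083,0.0005]
    - [0.0397,-0.0085,0.0005]
    - [0.0396,-0.0086,0.0005]
    - [0.0396,-0.0087,0.0005]
    - [0.0396,-0.0089,0.0005]
    - [0.0395,-0.009,0.0005]
    - [0.0395,-0.009,0.0005]
  turn:
    - [0.0005,0,0.0035]
    - [0.0005,0,0.0035]
    - [0.0005,0,0.0035]
    - [0.0005,0,0.0035]
    - [0.0005,0,0.0035]
    - [0.0005,0,0.0035]
    - [0.0005,0,0.0035]
    - [0.0005,0,0.0035]
    - [0.0005,0,0.0035]
    - [0.0005,0,0.0035]

```text
clock: 20.68
tool_pos: [0.5133, 0.3291, 0.1609]
eef_rot: [0.766, 0.642, -0.003, -0.001]
contact_force: [0.2, -0.6, -0.1]
opening: 0.339
finger_force: 18.0
```

Emit:
servo_tool:
  translation:
    - [0.0145,-0.0035,0]
    - [0,0,0]
    - [0,0,0]
  turn:
    - [0,0,0]
    - [0,0,0]
    - [0,0,0]

```text
clock: 21.05
tool_pos: [0.514, 0.3408, 0.1618]
eef_rot: [0.767, 0.642, -0.002, -0.0]
contact_force: [0.4, -0.3, -0.9]
opening: 0.338
finger_force: 18.0
```

```bash
python3 - <<'E'
from h import *
show();Y=np.radians(80)
plan([((.5147,.344,.13),down(Y),3),((.5147,.344,.085),down(Y),5)])
for n in("scene","top"):
    s=snap(n,f"pics/{n}7.png");P=cloud(s);st=r.get_state()
    L=Ro.from_quat(st["eef_rot"]).inv().apply((P-st["tool_pos"]).reshape(-1,3))*1000
    m=(s["z_map"].ravel()>0)&(abs(L[:,0])<60)&(abs(L[:,1])<40)&(L[:,2]>-45)&(L[:,2]<0)
    q=L[m];print(n,len(q),[np.percentile(q[:,i],[1,50,99]).round(1) for i in range(3)] if len(q)>9 else 0)
a=np.load("pics/scene7.npz")["img"][140:260,190:330,::-1];cv2.imwrite("pics/v7.png",cv2.resize(a,None,fx=5,fy=5,interpolation=cv2.INTER_CUBIC))
E
```

```text
21.05 [0.514  0.3408 0.1618] toolx yaw deg 79.81 z [-0.0038 -0.0019 -1.    ] F [ 0.4 -0.3 -0.9] q [-0.42  0.76 -0.44  1.62  0.4   0.85 -1.2 ] op 0.338 17.97201633453369
{"translation": [[0.0011, 0.0001, 0.0106], [0.0011, 0.0001, 0.0106], [0.0011, 0.0, 0.0106], [-0.0, 0.0, 0.009], [-0.0, 0.0, 0.009], [-0.0, 0.0, 0.009], [-0.0, 0.0, 0.009], [-0.0, 0.0, 0.009]] 
 "turn": [[-0.0011, 0.0009, -0.0011], [-0.0011, 0.0009, -0.0011], [-0.0011, 0.0009, -0.0011], [-0.0, -0.0, -0.0], [-0.0, -0.0, -0.0], [-0.0, -0.0, -0.0], [-0.0, -0.0, -0.0], [-0.0, -0.0, -0.0]] }
scene 153 [array([15.4, 27.1, 40.8]), array([-15.7,  -9.9,  10.1]), array([-44.6, -31.7, -12.2])]
top 0 0
```

View pics/v7.png

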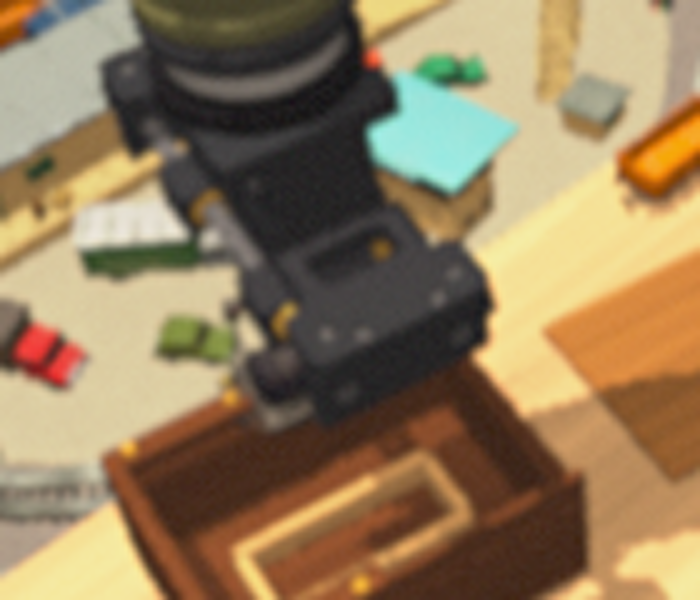

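```bash
python3 - <<'E'
from h import *
np.set_printoptions(precision=4,suppress=True)
c=np.array([.5147,.344]);a=np.radians(80);e=np.array([np.cos(a),np.sin(a)]);f=np.array([-e[1],e[0]])
for n in("scene6","top6","scene7"):
    s=np.load(f"pics/{n}.npz");P=cloud(s);z=P[...,2];d=P[...,:2]-c;bx=d@e;by=d@f
    m=(s["z_map"]>0)&(z>.067)&(z<.076)&(abs(bx)<.06)&(abs(by)<.03)
    q=np.c_[bx[m],by[m]]*1000
    print(n,len(q),cv2.minAreaRect(q.astype(np.float32)),np.percentile(q,[2,98],axis=0))
    for lo,hi in((-30,-10),(10,30)):
        k=q[(q[:,1]>lo)&(q[:,1]<hi)&(abs(q[:,0])<40)]
        if len(k)>10:print('  wall y',len(k),np.polyfit(k[:,0],k[:,1],1))
    for lo,hi in((-60,-40),(40,60)):
        k=q[(q[:,0]>lo)&(q[:,0]<hi)&(abs(q[:,1])<15)];print('  end',len(k),k[:,0].mean() if len(k) else 0)
E
```

```text
scene6 264 ((1.8861198425292969, -1.1549015045166016), (46.96521759033203, 101.86705780029297), 88.47327423095703) [[-47.6848 -24.2435]
 [ 51.7988  21.9524]]
  wall y 98 [ -0.0139 -20.6216]
  wall y 64 [-0.0499 18.3777]
  end 28 -45.59961966345793
  end 32 49.965330391623205
top6 323 ((-0.8274917602539062, 0.39907264709472656), (101.73046112060547, 46.30572509765625), 0.14314517378807068) [[-50.5066 -22.3431]
 [ 49.0508  22.9547]]
  wall y 94 [  0.0011 -19.5666]
  wall y 103 [ 0.001  20.3886]
  end 36 -48.67958661239102
  end 38 46.75059140394225
scene7 267 ((1.9038619995117188, -1.7446308135986328), (47.54834747314453, 101.55178833007812), 88.78172302246094) [[-47.7904 -24.4577]
 [ 52.1975  22.1685]]
  wall y 100 [ -0.006  -20.4706]
  wall y 65 [-0.0521 18.4586]
  end 29 -45.71172313147569
  end 31 50.0139546096097
```

Emit:
servo_tool:
  translation:
    - [0.0013,0.0002,0.0106]
    - [0.0013,0.0002,0.0106]
    - [0.0012,0.0002,0.0106]
    - [0,0,0.01]
    - [0,0,0.01]
    - [0,0,0.01]
    - [0,0,0.01]
    - [0,0,0.005]
    - [0,0,0]
    - [0,0,0]
  turn:
    - [-0.001,0.001,-0.001]
    - [-0.001,0.001,-0.001]
    - [-0.001,0.001,-0.001]
    - [0,0,0]
    - [0,0,0]
    - [0,0,0]
    - [0,0,0]
    - [0,0,0]
    - [0,0,0]
    - [0,0,0]

```text
clock: 22.4
tool_pos: [0.5149, 0.3478, 0.0859]
eef_rot: [0.765, 0.644, 0.002, -0.001]
contact_force: [-0.4, -0.5, -2.0]
opening: 0.338
finger_force: 18.0
```

```bash
python3 - <<'E'
from h import *
show();Y=np.radians(80)
plan([((.5152,.3445,.078),down(Y),2)])
E
```

```text
22.4 [0.5149 0.3478 0.0859] toolx yaw deg 80.12 z [ 6.0e-04  3.9e-03 -1.0e+00] F [-0.4 -0.5 -2. ] q [-0.45  0.86 -0.39  1.67  0.46  0.7  -1.25] op 0.338 17.972078025341034
{"translation": [[-0.0016, 0.0004, 0.0039], [-0.0016, 0.0004, 0.0039]] 
 "turn": [[-0.0, -0.002, 0.001], [-0.0, -0.002, 0.001]] }
```

Emit:
servo_tool:
  translation:
    - [-0.0015,0.0004,0.004]
    - [-0.0015,0.0004,0.004]
    - [0,0,0]
    - [0,0,0]
    - [0,0,0]
  turn:
    - [0,-0.002,0.001]
    - [0,-0.002,0.001]
    - [0,0,0]
    - [0,0,0]
    - [0,0,0]

```text
clock: 23.02
tool_pos: [0.515, 0.3446, 0.0777]
eef_rot: [0.766, 0.643, -0.0, -0.0]
contact_force: [-0.9, 0.4, -0.4]
opening: 0.337
finger_force: 18.0
```

```bash
python3 - <<'E'
from h import *
show();Y=np.radians(80)
plan([((.5152,.3445,.062),down(Y),4)])
s=snap("scene","pics/s8.png")
cv2.imwrite("pics/v8.png",cv2.resize(s["img"][190:290,200:320,::-1],None,fx=6,fy=6,interpolation=cv2.INTER_CUBIC))
E
```

```text
23.02 [0.515  0.3446 0.0777] toolx yaw deg 80.01 z [-4.e-04 -3.e-04 -1.e+00] F [-0.9  0.4 -0.4] q [-0.45  0.87 -0.39  1.68  0.47  0.69 -1.26] op 0.337 17.972022593021393
{"translation": [[-0.0, 0.0, 0.0039], [-0.0, 0.0, 0.0039], [-0.0, 0.0, 0.0039], [-0.0, 0.0, 0.0039]] 
 "turn": [[-0.0001, 0.0001, 0.0], [-0.0001, 0.0001, 0.0], [-0.0001, 0.0001, 0.0], [-0.0001, 0.0001, 0.0]] }
```

Emit:
servo_tool:
  translation:
    - [0,0,0.004]
    - [0,0,0.003]
    - [0,0,0.003]
    - [0,0,0.003]
    - [0,0,0.003]
    - [0,0,0]
  turn:
    - [0,0,0]
    - [0,0,0]
    - [0,0,0]
    - [0,0,0]
    - [0,0,0]
    - [0,0,0]

```text
clock: 23.82
tool_pos: [0.5148, 0.3443, 0.0613]
eef_rot: [0.766, 0.643, -0.001, 0.0]
contact_force: [0.6, -0.1, -0.2]
opening: 0.338
finger_force: 18.0
```

Emit:
servo_tool:
  translation:
    - [0,0,0.002]
    - [0,0,0.002]
    - [0,0,0.002]
    - [0,0,0.002]
    - [0,0,0]
  turn:
    - [0,0,0]
    - [0,0,0]
    - [0,0,0]
    - [0,0,0]
    - [0,0,0]

```text
clock: 24.45
tool_pos: [0.5149, 0.3443, 0.0533]
eef_rot: [0.766, 0.643, -0.001, 0.0]
contact_force: [-0.4, 0.7, 0.1]
opening: 0.34
finger_force: 18.0
```

```bash
python3 - <<'E'
from h import *
show()
E
```

```text
24.45 [0.5149 0.3443 0.0533] toolx yaw deg 80.0 z [-8.e-04 -8.e-04 -1.e+00] F [-0.4  0.7  0.1] q [-0.46  0.9  -0.37  1.69  0.49  0.64 -1.27] op 0.34 17.972101271152496
```

Emit:
servo_tool:
  translation:
    - [0,0,0.002]
    - [0,0,0.002]
    - [0,0,0.0015]
    - [0,0,0.001]
    - [0,0,0]
  turn:
    - [0,0,0]
    - [0,0,0]
    - [0,0,0]
    - [0,0,0]
    - [0,0,0]

```text
clock: 25.08
tool_pos: [0.5149, 0.3444, 0.047]
eef_rot: [0.766, 0.643, -0.0, 0.0]
contact_force: [0.7, 0.8, -0.6]
opening: 0.335
finger_force: 18.0
```

Emit:
servo_tool:
  translation:
    - [0,0,0.001]
    - [0,0,0.0005]
    - [0,0,0]
  turn:
    - [0,0,0]
    - [0,0,0]
    - [0,0,0]

```text
clock: 25.45
tool_pos: [0.5149, 0.3444, 0.0455]
eef_rot: [0.766, 0.643, -0.0, 0.0]
contact_force: [0.2, 0.6, -0.0]
opening: 0.341
finger_force: 18.0
```

Emit:
servo_tool:
  translation:
    - [0,0,0.0005]
    - [0,0,0.0005]
    - [0,0,0]
  turn:
    - [0,0,0]
    - [0,0,0]
    - [0,0,0]

```text
clock: 25.82
tool_pos: [0.5151, 0.3445, 0.0453]
eef_rot: [0.766, 0.643, -0.0, 0.0]
contact_force: [-0.2, -1.1, 5.5]
opening: 0.335
finger_force: 18.0
```

Emit:
servo_tool:
  translation:
    - [0,0,0]
    - [0,0,0]
    - [0,0,0]
    - [0,0,0]
  turn:
    - [0,0,0]
    - [0,0,0]
    - [0,0,0]
    - [0,0,0]
  grip: 0.5

```text
clock: 26.32
tool_pos: [0.515, 0.3445, 0.0445]
eef_rot: [0.766, 0.643, -0.0, 0.0]
contact_force: [0.2, -0.2, 0.3]
opening: 0.501
finger_force: 0.0
```

Emit:
servo_tool:
  translation:
    - [0,0,-0.01]
    - [0,0,-0.02]
    - [0,0,-0.03]
    - [0,0,-0.04]
    - [0,0,-0.04]
    - [0,0,-0.03]
    - [0,0,0]
  turn:
    - [0,0,0]
    - [0,0,0]
    - [0,0,0]
    - [0,0,0]
    - [0,0,0]
    - [0,0,0]
    - [0,0,0]

```text
clock: 27.2
tool_pos: [0.5164, 0.3461, 0.2186]
eef_rot: [0.766, 0.643, 0.003, 0.0]
contact_force: [-0.1, -0.0, -0.3]
opening: 0.498
finger_force: 0.0
```

Emit:
servo_tool:
  translation:
    - [-0.04,0,0]
    - [-0.05,0,0]
    - [-0.05,0,0]
    - [-0.05,0,0]
    - [-0.05,0,0]
    - [-0.05,0,0]
    - [-0.05,0,0]
    - [-0.05,0,0]
    - [-0.05,0,0]
    - [0,0,0]
  turn:
    - [0,0,0]
    - [0,0,0]
    - [0,0,0]
    - [0,0,0]
    - [0,0,0]
    - [0,0,0]
    - [0,0,0]
    - [0,0,0]
    - [0,0,0]
    - [0,0,0]

```text
clock: 28.45
tool_pos: [0.4366, -0.0932, 0.2142]
eef_rot: [0.769, 0.64, -0.002, -0.0]
contact_force: [0.4, 0.1, 0.7]
opening: 0.501
finger_force: 0.0
```

```bash
python3 - <<'E'
from h import *
np.set_printoptions(precision=4,suppress=True)
show()
c=np.array([.5147,.344]);a=np.radians(80);e=np.array([np.cos(a),np.sin(a)]);f=np.array([-e[1],e[0]])
for n in("scene","top"):
    s=snap(n,f"pics/{n}9.png");P=cloud(s);z=P[...,2];ok=s["z_map"]>0;d=P[...,:2]-c;bx=d@e;by=d@f
    m=ok&(z>.078)&(z<.115)&(abs(bx)<.06)&(abs(by)<.03)
    q=np.c_[bx[m],by[m],z[m]]*1000
    print(n,len(q),cv2.minAreaRect(q[:,:2].astype(np.float32)),np.percentile(q[:,2],[50,95,99]))
    for lo in(-30,-10,10):
        k=q[(q[:,0]>lo)&(q[:,0]<lo+20)];print('  ',len(k),np.percentile(k[:,2],[95]))
    for nm,cc in(("lid",(.49,.127)),("open",(.592,.058)),("van",(.426,-.068))):
        m=ok&(z>.048)&(z<.1)&(abs(P[...,0]-cc[0])<(.075 if nm=="lid" else .03))&(abs(P[...,1]-cc[1])<(.095 if nm=="lid" else .05));q=P[m]
        if len(q)>9:print('  ',nm,len(q),cv2.minAreaRect(q[:,:2].astype(np.float32)*1000))
        s0=np.load(f"pics/{n}1.npz");P0=cloud(s0);z0=P0[...,2]
        if nm!="lid":
            m=(z0>.048)&(z0<.1)&(abs(P0[...,0]-cc[0])<.03)&(abs(P0[...,1]-cc[1])<.05);print('   before',m.sum(),cv2.minAreaRect(P0[m][:,:2].astype(np.float32)*1000))
E
```

```text
28.45 [ 0.4366 -0.0932  0.2142] toolx yaw deg 79.53 z [-0.0035 -0.0025 -1.    ] F [0.4 0.1 0.7] q [ 0.46  0.49 -0.53  2.06  0.39  0.69 -0.5 ] op 0.501 0.0
scene 314 ((0.9491920471191406, 1.3029050827026367), (23.68072509765625, 63.00408172607422), 89.6313705444336) [90.5426 94.672  97.7298]
   93 [94.1838]
   98 [96.2974]
   102 [94.4967]
   lid 2065 ((488.8548889160156, 131.5247344970703), (161.8141632080078, 119.299072265625), 80.41551208496094)
   open 326 ((590.6024169921875, 56.98073196411133), (94.36461639404297, 35.75306701660156), 89.6880874633789)
   before 328 ((590.2035522460938, 56.84877014160156), (95.40396118164062, 40.918739318847656), 81.56929779052734)
   van 362 ((426.78753662109375, -64.58607482910156), (76.97016906738281, 31.654279708862305), 89.97322845458984)
   before 364 ((426.97991943359375, -65.2416763305664), (76.84957885742188, 31.887680053710938), 89.77108764648438)
top 336 ((-1.054708480834961, 1.014084815979004), (26.101882934570312, 62.01070785522461), 89.91748809814453) [90.8374 95.0746 97.4065]
   111 [94.4192]
   108 [96.4583]
   101 [94.4515]
   lid 3506 ((489.85662841796875, 127.49346923828125), (188.8313751220703, 149.5948028564453), 89.86421203613281)
   open 532 ((591.441162109375, 57.98589324951172), (58.617488861083984, 97.52620697021484), 0.7790054678916931)
   before 546 ((591.3151245117188, 57.87262725830078), (59.226802825927734, 97.53521728515625), 0.7524960041046143)
   van 563 ((426.5186767578125, -68.06318664550781), (58.697914123535156, 98.08702850341797), 0.7548201680183411)
   before 562 ((426.4675598144531, -67.10173034667969), (58.62538146972656, 97.73066711425781), 0.5561028122901917)
```

Emit:
servo_tool:
  translation:
    - [0,0,0]
    - [0,0,0]
    - [0,0,0]
    - [0,0,0]
  turn:
    - [0,0,0]
    - [0,0,0]
    - [0,0,0]
    - [0,0,0]

```text
clock: 29.05
tool_pos: [0.4388, -0.0884, 0.2148]
eef_rot: [0.766, 0.643, -0.0, 0.0]
contact_force: [-0.4, 0.4, 0.5]
opening: 0.496
finger_force: 0.0
```

```bash
python3 -c "
from h import *
print(r.finish_job())"
```

```text
the job is handed in; nothing more can be done
None
```

The job is handed in at about 29 s: the lid lies flat on the board, grip up, the tank wagon stands level and fully down in the cradle, and the other two wagons have not moved (the first lid grasp missed because the fingertips sit about 32 mm above the reported TCP, which I then allowed for).

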